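# Hang a roll of labels on its spindle in the unwinder stand

### The job

Hang the roll of labels in its stand: slide the spindle through one side plate, the core of the roll and the other side plate, seat its knob firmly against the plate with a push of about 12 N, and let go. Feel your way in: while it slides it must not bear on the stand or the roll with more than 10 N, and the push home stays under 25 N. Leave the other things on the bench where they are.

Things in the scene. Friction and masses are not known exactly. Their poses are not given: they have to be found in the camera images.
- stand: fixed label unwinder stand: grey base plate 150 x 160 mm, 6 thick, on levelling feet; two upright aluminium side plates 64 wide, 10 thick, inner faces 114 apart, top 86 above the base's underside, each with a round 13 mm bore, in line. Origin: centre of the base's underside, 5 to 14 mm above the bench as the feet are set; z up, y along the bores, one plate at -y (robot's right), one at +y
- stand_mid (a point): point on the common axis of the two bores, midway between the side plates, 62 mm above the base's underside; axes as the stand's
- bore_right (a point): centre of the bore's mouth in the outer face of the -y side plate (67 mm from stand_mid); axes as the stand's
- bore_left (a point): centre of the bore's mouth in the outer face of the +y side plate (67 mm from stand_mid); axes as the stand's
- spindle: loose spindle, 0.09 kg: aluminium shaft 12 mm thick, 158 long, its last 20 mm tapering to a 3 mm nose; on the other end a black fluted knob, 28 mm across flats, 32 long. Origin on its axis where the knob's flat face meets the shaft; +y along the shaft to the nose. It lies on the bench, knob towards -y, nose 3.3 degrees down; two knob flats, parallel to its y and z, stand upright for the fingers
- spindle_tip (a point): end of the spindle's tapered nose, 158 mm from the knob's face along +y; axes as the spindle's
- spindle_mid (a point): point on the spindle's axis 67 mm from the knob's face; it lies at stand_mid when the spindle is home, from either side; axes as the spindle's
- spindle_knob (a point): middle of the knob, on the spindle's axis, 16 mm behind the knob's face; axes as the spindle's
- label_roll: roll of white labels, 78 mm across, 102 long, 0.3 to 0.46 kg, with a 25.4 mm open cardboard core. It lies loose on two fixed rubber bars between the side plates, about 6 mm free at each end, its core's axis 9.7 mm lower than the bores' axis: the spindle's taper must lift it about 3 mm as it goes in, and it then hangs on the shaft. Origin: centre of the roll, y along its core
- tube_rack: bystander: blue tube rack 110 x 210 mm, 104 high, full of capped blood tubes; origin: centre of its underside
- scanner: bystander: hand-held barcode scanner in its black stand, foot 90 x 110 mm, about 200 high; origin: centre of the foot's underside
- spare_roll: bystander: a second roll of labels, 78 mm across, standing on end, 102 high; origin: centre of its underside

How it is judged:
By the outcome, as a careful person would: the job done as asked, in the order asked, and still so for the second after the job is handed in, with the robot touching nothing.
It also fails if it takes over 66 s, if anything falls off the work surface, if the arm or the gripper's body presses on something with over 40 N, if the wrist force passes 120 N, or if a joint passes its speed limit or range.

### The arm

A 6-joint arm with a two-finger parallel gripper is mounted at the origin on the work surface. World frame = base frame: x ahead of the robot, y to its left, z up, the work surface at z = 0. Lengths are in m, angles in rad, forces in N, time in s.
With the tool pointing down it reaches from about 0.35 to 0.85 m from the base axis. Payload 8.1 kg.
Tool frame: the origin (TCP) lies at the very end of the fingers, on their centre line; the grasp point (between the pads) lies 19 mm behind it; z points along the fingers, y is the line along which they close (so a half turn about z gives the same grasp; the last joint's range is limited). The gripper opens to 93 mm and grips with 3 to 60 N. Pads are 15 mm wide; open, the fingers measure 128 mm over their backs; the gripper's body (75 mm by 188 mm) begins 65 mm behind the grasp point.
Start: joints at [-1.215, 0.13, 1.488, -0, 1.523, -0.085], TCP at [0.256, -0.543, 0.219] pointing down, gripper open.
Joint ranges: [-2.96, 2.96], [-0.89, 2.26], [0.02, 2.5], [-1.34, 4.48], [0, 2.73], [-2.66, 2.66]. Speed limits (rad/s): [2.39, 2.39, 2.79, 3.14, 3.14, 3.14].

### API

Orientations are given as a rotation vector (axis times angle).
In Python, from plant import read_state, eyes, workorder gives the robot as it stands. The module is installed in compiled form; this text tells all that it offers.
- The arm moves only by the tool play_rows, never from a script. Its argument "targets" is one flat list of numbers, 4 for each row, row after row: the shift along the tool's x, y, z in cm, then the turn about the tool's z in degrees. In form: [dx, dy, dz, roll, dx, dy, dz, roll, ...]. A call has 1 to 8 rows; each row is the pose to reach, as a shift and turn from the pose commanded when the call began, along the tool's axes at that moment; what a row does not reach only later rows make up. A row lasts 1/12 s, in which the tool goes at most 41.7 mm and 7.16 degrees, less where a joint would pass 70% of its speed; a pose out of reach is approached as far as the arm can. A call with a gripper value outside its range is refused whole. "grip" is the finger opening in cm, from 0 to 9.3, set as the call begins (left out, the last holds). The fingers move at their own pace and stop on an object; "grip_force" is the grip in N (left out, the last holds). Time passes only in rows, so rows that repeat a pose let the fingers close. It gives the time, the measured TCP pose, the force, the opening and the grip force at its end, in the units of the state.
- read_state(): the state, without advancing time (a new reading comes with each control period).
- eyes.read_camera(name): name is "scene" or "top"; returns a dict with "image" (420x560x3 uint8, red, green, blue), "vfov" (degrees; the focal length in pixels is half the picture's height over the tangent of half this angle, whatever the lens; pixels are square), "cx", "cy" (the principal point, pixels), "k1" (the pictures are not rectified: a ray, as slopes to the right and down, at radius r is drawn at 1 + k1 r^2 times it, then the intrinsics apply), "cam_to_world" (4x4, takes a point from camera to world coordinates). Camera axes: x right, y up, looking along -z (the intrinsics and any distortion apply to the point x, -y, -z); pixel columns grow to the right and rows downward; lengths in m; the calibration is good to about 2 mm. A picture is of the moment at which its call begins. There is no depth.
- workorder.close_job(): hands the job in; it is judged then, once.
The state is a dict: "t": time; "q": joint angles; "dq": joint speeds; "joint_torque": joint torques, N m; "tool_pos": TCP position; "orientation": TCP orientation; "force": force on the tool from outside, world axes, zero at the start; "wrist_torque": the same for the moment, N m; "opening": finger opening in m; "gripper_force": force on a finger pad.
Only numpy, scipy, OpenCV 4.12 (cv2) and the standard library are available. Lean on these libraries where they do the work, as an engineer would, in place of code of your own. Each camera call takes 0.05 s, during which the arm holds its last target. There are 200 camera calls.

## Working session

There is one attempt and no reset: what is moved stays moved. The work goes in short steps, Python scripts to look and compute and a tool call to move; the robot and the scene stay as the last step left them, time stands still between calls to the robot, and variables do not carry over. Pictures are saved under pics/ and viewed, at most 10 in all, crops included, and the job is handed in when it is done.

Besides the shell and the picture viewer there is one more tool, called after "Request:" as name(argument=value, ...) on one line, values as JSON. play_rows: Moves the arm, as the interface text tells. Its arguments: {"type":"object","properties":{"targets":{"type":"array"},"grip":{"type":"number"},"grip_force":{"type":"number"}},"required":["targets"]}

```bash
mkdir -p pics; cat > h.py <<'E'
import numpy as np, cv2, json
from scipy.spatial.transform import Rotation as R
from plant import read_state, eyes, workorder
def cam(n):
    c=eyes.read_camera(n); im=c['image']; return c,im
def K(c):
    f=210/np.tan(np.radians(c['vfov'])/2); return f
def ray(c,u,v):
    f=K(c); d=np.array([(u-c['cx'])/f,(v-c['cy'])/f]); s=d.copy()
    for _ in range(30): s=d/(1+c['k1']*(s@s))
    M=np.array(c['cam_to_world']); r=M[:3,:3]@np.array([s[0],-s[1],-1]); return M[:3,3],r
def atz(c,u,v,z):
    o,r=ray(c,u,v); return o+r*(z-o[2])/r[2]
def proj(c,P):
    M=np.array(c['cam_to_world']); p=M[:3,:3].T@(np.array(P)-M[:3,3]); s=np.array([p[0],-p[1]])/-p[2]
    return s*(1+c['k1']*(s@s))*K(c)+[c['cx'],c['cy']]
E
python3 - <<'E'
from h import *
print(read_state())
import pickle
for n in('scene','top'):
    c,im=cam(n); cv2.imwrite(f'pics/{n}0.png',im[:,:,::-1]); pickle.dump(c,open(n+'0.pkl','wb'))
    print(n,c['vfov'],c['cx'],c['cy'],c['k1'],np.round(c['cam_to_world'],3).tolist())
E
```

```text
{'t': 0.0, 'q': array([-1.21536936e+00,  1.31154066e-01,  1.48926231e+00, -3.95632353e-06,
        1.52298899e+00, -8.54206799e-02]), 'dq': array([-9.70314449e-05, -1.97538086e-04,  2.26419017e-03,  2.06333694e-05,
        1.61240957e-04,  1.07336482e-03]), 'joint_torque': array([ 3.06842790e-03, -5.59850693e+01, -4.91750371e+01,  7.72718084e-02,
        3.56872589e-02, -1.35729683e-04]), 'tool_pos': array([ 0.2558358, -0.5421037,  0.217601 ]), 'orientation': array([-3.06382909e+00, -6.86495591e-01,  3.89169129e-04]), 'force': array([0.91802143, 0.33532748, 0.10988503]), 'wrist_torque': array([-0.02918523,  0.01034631,  0.00957986]), 'gripper_force': 0.0, 'opening': 0.09295148597561184}
scene 47.16828275024017 282.2017378243382 207.22818712419544 -0.08983203209344746 [[-0.839, -0.46, 0.29, 0.93], [0.544, -0.716, 0.437, 0.558], [0.006, 0.525, 0.851, 1.169], [0.0, 0.0, 0.0, 1.0]]
top 45.248694428526285 283.6211628806851 218.7233176648882 -0.11157108552420232 [[-0.023, 0.989, -0.145, 0.388], [-1.0, -0.024, -0.003, 0.006], [-0.006, 0.145, 0.989, 1.266], [0.0, 0.0, 0.0, 1.0]]
```

View pics/scene0.png

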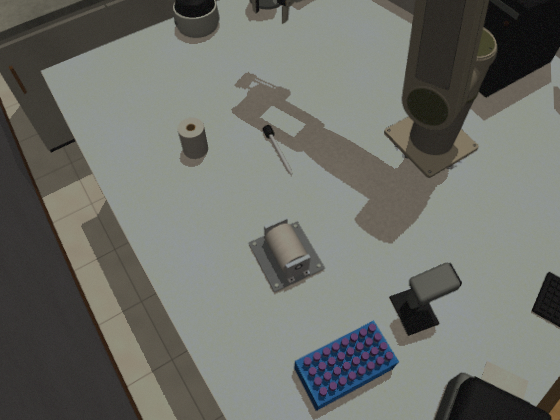

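View pics/top0.png

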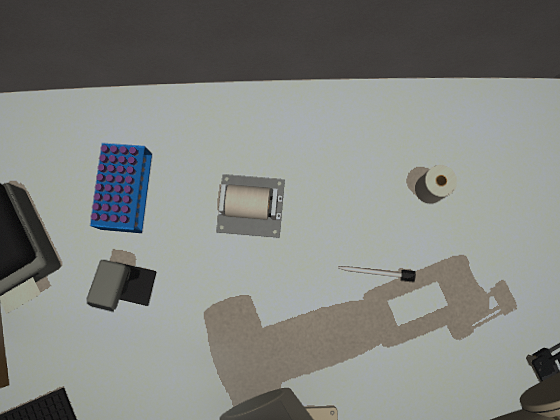

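The scene view shows the knob at about (268,130), the nose at (291,173) and the stand at (287,255). In the top view the knob is at (409,275), the nose at (338,267) and the stand at (251,206). I'll zoom in on these.

```bash
python3 - <<'E'
import cv2,numpy as np
t=cv2.imread('pics/top0.png'); s=cv2.imread('pics/scene0.png')
def z(im,x,y,w,h,k): return cv2.resize(im[y:y+h,x:x+w],None,fx=k,fy=k,interpolation=cv2.INTER_CUBIC)
a=np.hstack([z(t,210,168,80,75,5),z(s,245,212,80,75,5)])
b=np.hstack([z(t,332,255,90,30,4.44)[:133,:400],z(s,245,120,90,30,4.44)[:133,:400]])
c=np.hstack([np.zeros((90,400,3),np.uint8),z(s,245,150,90,30,4.44)[:90,:400]])
cv2.imwrite('pics/z1.png',np.vstack([a,b,c]))
E
```

```text
(no output)
```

View pics/z1.png

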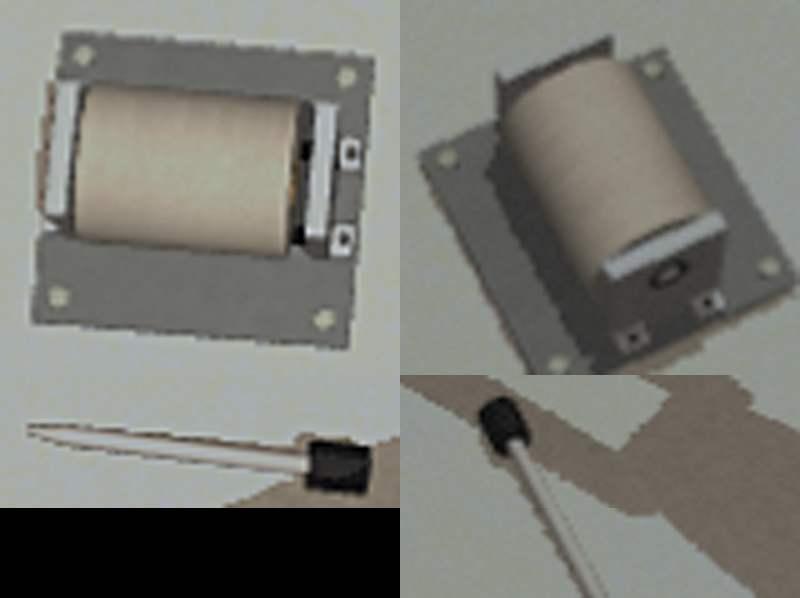

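```bash
cat > fit.py <<'E'
from h import *; import pickle
from scipy.optimize import least_squares
T=pickle.load(open('top0.pkl','rb')); S=pickle.load(open('scene0.pkl','rb'))
def Rz(a): return R.from_euler('z',a).as_matrix()
A,B=.075,.080
obs=[(T,(A,B,.006),(222.4,174.6)),(T,(A,-B,.006),(284.8,179.4)),(T,(-A,-B,.006),(279.8,237.6)),(T,(-A,B,.006),(216.4,232.4)),
(T,(.032,.067,.086),(221.6,184.6)),(T,(.032,.057,.086),(225.4,184.6)),(T,(.032,-.067,.086),(277.4,188.6)),(T,(.032,-.057,.086),(273.2,188.6)),
(T,(-.032,-.067,.086),(275.4,215.2)),(T,(-.032,.067,.086),(219.4,210.5)),
(S,(A,-B,.006),(249,243)) ,(S,(-A,-B,.006),(298,221.6)),(S,(-A,B,.006),(324.4,268.4)),
(S,(-.032,.067,.086),(310.4,258)),(S,(.032,.067,.086),(286.6,267.6)),(S,(-.032,.057,.086),(309,254.6)),(S,(.032,.057,.086),(285.6,264)),(S,(0,.067,.062),(299.4,266.4)),
(S,(-.032,-.067,.086),(287.6,219.6)),(S,(.032,-.067,.086),(264.6,227))]
def res(p,o=obs):
    return np.concatenate([proj(c,np.array(p[:3])+Rz(p[3])@np.array(P))-uv for c,P,uv in o])
for nm,o in(('both',obs),('top',obs[:10]),('scene',obs[10:])):
    r=least_squares(res,[.6,.06,.01,0],args=(o,),loss='soft_l1'); p=r.x
    print(nm,p.round(4),np.degrees(p[3]).round(2),'rms',np.sqrt(np.mean(res(p,o)**2)).round(2))
    if nm=='both': print(res(p).reshape(-1,2).round(1).tolist())
    m=p[:3]+[0,0,.062]; print(' mid',m.round(4),'bore_r',(m+Rz(p[3])@[0,-.067,0]).round(4))
th=np.radians(3.3)
so=[(T,0.158,(338.3,267.2)),(T,0,(401.1,274.4)),(T,-.032,(415.3,275.9)),(S,0,(271.35,135.3)),(S,.158,(291,173.3))]
def rs(p,o=so): return np.concatenate([proj(c,np.array([p[0],p[1],.014])+Rz(p[2])@np.array([0,d*np.cos(th),-d*np.sin(th)]))-uv for c,d,uv in o])
for o in(so,so[:3]):
    p=least_squares(rs,[.4,-.2,0],args=(o,)).x; print('spindle',p.round(4),np.degrees(p[2]).round(2),rs(p,o).round(1))
    print(' knobmid',(p[:2]-.016*Rz(p[2])[:2,1]).round(4))
E
python3 fit.py
```

```text
both [ 6.080e-01  9.310e-02 -1.000e-04 -1.078e-01] -6.18 rms 0.9
[[-0.2, 0.1], [-0.6, 0.3], [-0.6, 0.3], [-0.3, 0.1], [-0.1, 0.3], [0.2, 0.6], [-0.3, 0.8], [-0.2, 0.4], [-0.6, 0.6], [-0.7, 0.6], [-1.2, -0.3], [-1.3, -0.3], [0.4, -0.1], [-0.6, -0.3], [0.3, 0.7], [-1.1, -0.1], [-0.5, 1.0], [-1.3, 0.6], [-2.2, -3.4], [-1.3, -1.2]]
 mid [0.608  0.0931 0.0619] bore_r [0.6008 0.0265 0.0619]
top [ 0.6085  0.092   0.003  -0.1041] -5.97 rms 0.21
 mid [0.6085 0.092  0.065 ] bore_r [0.6015 0.0253 0.065 ]
scene [ 0.5976  0.0828 -0.0296 -0.1163] -6.66 rms 0.77
 mid [0.5976 0.0828 0.0324] bore_r [0.5898 0.0162 0.0324]
spindle [ 0.4242 -0.2799 -0.1479] -8.48 [-0.2  0.1  0.3  0.4 -1.1  0.4 -1.7 -1.   0.   0.3]
 knobmid [ 0.4218 -0.2957]
spindle [ 0.4251 -0.2808 -0.1436] -8.23 [ 0.2  0.   0.6  0.  -0.8 -0. ]
 knobmid [ 0.4228 -0.2966]
```

```bash
cat >> fit.py <<'E'
print('---joint')
obs=[(c,P,np.array(u)-.4) for c,P,u in obs[:18]]; so=[(c,P,np.array(u)-.4) for c,P,u in so]
def pj(c,P,off): d=dict(c); M=np.array(c['cam_to_world']); M[:3,3]+=off[:3]; M[:3,:3]=R.from_rotvec(off[3:]).as_matrix()@M[:3,:3]; d['cam_to_world']=M; return proj(d,P)
def full(p):
    s,q,o=p[:4],p[4:7],{id(T):p[7:13],id(S):p[13:19]}; r=[]
    for c,P,u in obs: r+=list((pj(c,s[:3]+Rz(s[3])@np.array(P),o[id(c)])-u)/.5)
    for c,d,u in so: r+=list((pj(c,np.array([q[0],q[1],.014])+Rz(q[2])@np.array([0,d*np.cos(th),-d*np.sin(th)]),o[id(c)])-u)/.5)
    r+=[(s[2]-.0095)/.003]+list(p[7:]/np.tile([.0015]*3+[.0015]*3,2))
    return np.array(r)
r=least_squares(full,[.6,.09,.01,-.1,.42,-.28,-.14]+[0]*12,loss='soft_l1'); p=r.x
print(p.round(4)); C=np.linalg.inv(r.jac.T@r.jac); print('sd',np.sqrt(np.diag(C))[:7].round(4)); print(full(p)[:46].reshape(-1,2).round(1).tolist())
m=p[:3]+[0,0,.062]; print(' mid',m.round(4),'bore_r',(m+Rz(p[3])@[0,-.067,0]).round(4),'yaw',np.degrees(p[3]),'knobmid',(p[4:6]-.016*Rz(p[6])[:2,1]).round(4),np.degrees(p[6]))
E
python3 fit.py | sed -n '/joint/,$p'
python3 -c "
from h import *
s=read_state();print(R.from_rotvec(s['orientation']).as_matrix().round(4))"
```

```text
---joint
[ 6.086e-01  9.300e-02  4.200e-03 -1.084e-01  4.250e-01 -2.796e-01
 -1.484e-01 -4.000e-04  0.000e+00  1.000e-04  1.000e-04  3.000e-04
 -5.000e-04  4.000e-04 -0.000e+00  3.000e-04 -5.000e-04 -2.000e-04
  8.000e-04]
sd [0.0018 0.0019 0.0028 0.0046 0.0021 0.0022 0.009 ]
[[0.0, -0.7], [-0.2, -0.3], [-0.3, -0.0], [-0.2, -0.3], [0.2, -0.4], [0.9, 0.2], [0.3, 0.6], [0.3, -0.1], [-0.4, 0.4], [-1.0, 0.5], [-1.2, -1.0], [-1.1, -0.9], [2.4, -0.4], [0.4, -0.8], [2.0, 1.1], [-0.6, -0.5], [0.3, 1.7], [-1.1, 1.1], [0.4, -0.3], [1.2, 0.2], [-1.6, 0.2], [-1.9, -0.6], [1.5, 2.0]]
 mid [0.6086 0.093  0.0662] bore_r [0.6014 0.0264 0.0662] yaw -6.2112281843191 knobmid [ 0.4227 -0.2954] -8.50018629528989
[[ 9.044e-01  4.267e-01 -6.000e-04]
 [ 4.267e-01 -9.044e-01  1.500e-03]
 [ 1.000e-04 -1.700e-03 -1.000e+00]]
```

```bash
cat > d.py <<'E'
from h import *; import sys
# usage: d.py x y z yaw(of spindle, deg)   '-' keeps the current one
s=read_state(); M=R.from_rotvec(s['orientation']).as_matrix(); a=np.degrees(np.arctan2(M[1,0],M[0,0]))
g=[s['tool_pos'][i] if v=='-' else float(v) for i,v in enumerate(sys.argv[1:4])]
ya=a if sys.argv[4]=='-' else 90+float(sys.argv[4])
print((M.T@(np.array(g)-s['tool_pos'])*100).round(2), 'roll',round(a-ya,2),'now',s['tool_pos'].round(4),'yaw',round(a-90,2),'F',s['force'].round(1),'W',s['wrist_torque'].round(2),'op',s['opening'].round(4),'gf',s['gripper_force'],'t',round(s['t'],2))
E
python3 d.py .4227 -.2956 .08 -8.4
```

```text
Traceback (most recent call last):
  File "d.py", line 6, in <module>
    print((M.T@(np.array(g)-s['tool_pos'])*100).round(2), 'roll',round(a-ya,2),'now',s['tool_pos'].round(4),'yaw',round(a-90,2),'F',s['force'].round(1),'W',s['wrist_torque'].round(2),'op',s['opening'].round(4),'gf',s['gripper_force'],'t',round(s['t'],2))
                                                                                                                                                                                            ^^^^^^^^^^^^^^^^^^
AttributeError: 'float' object has no attribute 'round'
```

```bash
sed -i "s/s\['opening'\].round(4)/round(s['opening'],4)/" d.py; python3 d.py .4227 -.2956 .08 -8.4
```

```text
[ 25.61 -15.16  13.8 ] roll -56.34 now [ 0.2558 -0.5422  0.2177] yaw -64.74 F [ 0.9  0.6 -0.4] W [-0.04  0.02  0.  ] op 0.093 gf 0.0 t 0.1
```

Request:
play_rows(targets=[25.6,-15.2,13.8,-56.3,25.6,-15.2,13.8,-56.3,25.6,-15.2,13.8,-56.3,25.6,-15.2,13.8,-56.3,25.6,-15.2,13.8,-56.3,25.6,-15.2,13.8,-56.3,25.6,-15.2,13.8,-56.3,25.6,-15.2,13.8,-56.3], grip=6)

```text
t: 0.77
tool_pos: [0.4231, -0.2934, 0.0791]
orientation: [-2.371, -2.059, -0.0]
force: [-0.1, 0.3, 0.2]
opening: 0.0602
gripper_force: 0.0
```

```bash
python3 - <<'E'
from h import *; import pickle
c,im=cam('top'); cv2.imwrite('pics/t1.png',im[:,:,::-1])
s,im2=cam('scene'); cv2.imwrite('pics/s1.png',im2[:,:,::-1])
a=cv2.resize(im[240:300,320:440],None,fx=5,fy=5,interpolation=2);b=cv2.resize(im2[90:150,225:345],None,fx=5,fy=5,interpolation=2)
cv2.imwrite('pics/z2.png',np.vstack([a,b])[:,:,::-1])
E
python3 d.py .4227 -.2956 .08 -8.4
```

```text
[-0.52  0.07 -0.31] roll 0.44 now [ 0.4227 -0.2903  0.077 ] yaw -7.96 F [-1.1  0.3 -0.6] W [-0.03 -0.01  0.02] op 0.0597 gf 0.0 t 0.87
```

View pics/z2.png

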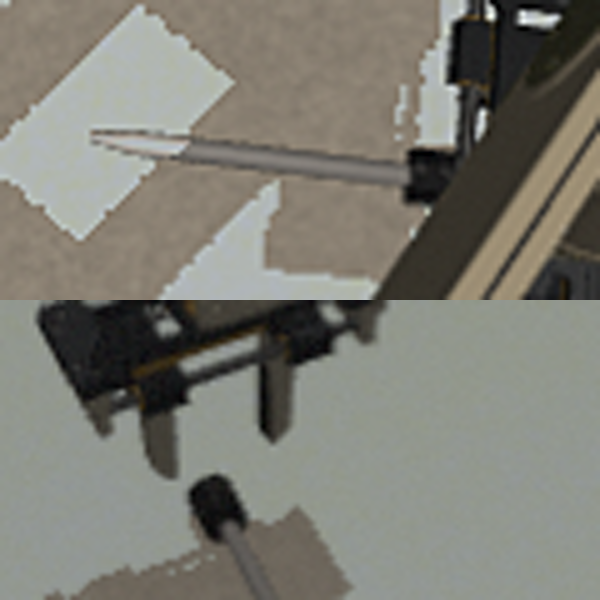

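Top crop: nose at (338,267) and knob joint at (401,274), both unmoved. Scene crop: fingertips at (257,125) and (280,118), straddling the knob at (268,131).

```bash
python3 - <<'E'
from h import *; import pickle
S=pickle.load(open('scene0.pkl','rb'))
s=read_state(); print(proj(S,s['tool_pos']), proj(S,[.4227,-.2956,.014]))
E
python3 d.py .4227 -.2956 .03 -8.4
```

```text
[267.94641978 118.28779119] [267.41205872 130.86506429]
[-0.54  0.1   4.69] roll 0.44 now [ 0.4227 -0.2903  0.077 ] yaw -7.96 F [-1.1  0.3 -0.6] W [-0.03 -0.01  0.02] op 0.0597 gf 0.0 t 0.87
```

Request:
play_rows(targets=[-0.5,0,1.5,0.4,-0.5,0,3,0.4,-0.5,0,4.5,0.4,-0.5,0,4.7,0.4,-0.5,0,4.7,0.4])

```text
t: 1.28
tool_pos: [0.4208, -0.3007, 0.0327]
orientation: [-2.386, -2.04, 0.001]
force: [-0.4, -0.5, 1.3]
opening: 0.0601
gripper_force: 0.0
```

```bash
python3 d.py .4227 -.2956 .003 -8.4
```

```text
[0.53 0.12 2.97] roll -0.53 now [ 0.4208 -0.3007  0.0327] yaw -8.93 F [-0.4 -0.5  1.3] W [-0.05 -0.07 -0.02] op 0.0601 gf 0.0 t 1.28
```

Request:
play_rows(targets=[0.5,0.1,1,-0.5,0.5,0.1,2,-0.5,0.5,0.1,2.9,-0.5,0.5,0.1,2.9,-0.5,0.5,0.1,2.9,-0.5])

```text
t: 1.7
tool_pos: [0.4231, -0.2956, 0.0038]
orientation: [-2.376, -2.053, 0.001]
force: [-0.2, 0.3, -0.5]
opening: 0.0604
gripper_force: 0.0
```

Request:
play_rows(targets=[0,0,0,0,0,0,0,0,0,0,0,0,0,0,0,0,0,0,0,0,0,0,0,0], grip=2, grip_force=25)

```text
t: 2.2
tool_pos: [0.4238, -0.2963, 0.0049]
orientation: [2.377, 2.054, 0.0]
force: [0.2, 0.2, 1.4]
opening: 0.0277
gripper_force: 25.0
```

```bash
python3 d.py .4227 -.2956 .003 -8.4
```

```text
[ 0.05 -0.12  0.19] roll 0.05 now [ 0.4238 -0.2963  0.0049] yaw -8.35 F [0.2 0.2 1.4] W [-0.07 -0.04 -0.05] op 0.0277 gf 24.960092632099986 t 2.2
```

Request:
play_rows(targets=[0,0,-1,0,0,0,-2.5,0,0,0,-4,0,0,0,-5.5,0,0,0,-6.5,0,0,0,-6.5,0,0,0,-6.5,0])

```text
t: 2.78
tool_pos: [0.4241, -0.2965, 0.0703]
orientation: [2.376, 2.053, 0.0]
force: [-0.4, 1.1, -0.8]
opening: 0.0283
gripper_force: 25.0
```

```bash
python3 d.py .5797 -.1764 .07 -6.1
```

```text
[14.14 13.65  0.04] roll -2.24 now [ 0.4241 -0.2965  0.0703] yaw -8.34 F [-0.4  1.1 -0.8] W [-0.11 -0.04 -0.01] op 0.0283 gf 24.959343936061487 t 2.78
```

Request:
play_rows(targets=[1.2,1.1,0,-0.3,3.6,3.4,0,-0.8,6.4,6.2,0,-1.2,9.2,8.9,0,-1.6,11.8,11.4,0,-2,13.4,13,0,-2.2,14.1,13.7,0,-2.2,14.1,13.7,0,-2.2])

```text
t: 3.45
tool_pos: [0.5802, -0.1747, 0.0682]
orientation: [-2.333, -2.101, 0.001]
force: [-0.4, -0.7, -0.6]
opening: 0.028
gripper_force: 25.0
```

Request:
play_rows(targets=[0,0,0,0,0,0,0,0,0,0,0,0])

```text
t: 3.7
tool_pos: [0.5785, -0.1776, 0.0692]
orientation: [-2.339, -2.097, 0.001]
force: [-0.9, -0.1, -1.5]
opening: 0.0275
gripper_force: 25.0
```

```bash
python3 d.py .5797 -.1764 .07 -6.1; python3 - <<'E'
from h import *
c,im=cam('top'); cv2.imwrite('pics/t2.png',im[:,:,::-1])
s,im2=cam('scene'); cv2.imwrite('pics/s2.png',im2[:,:,::-1])
a=cv2.resize(im[150:250,250:400],None,fx=4,fy=4,interpolation=2)[:,:];b=cv2.resize(im2[150:210,230:330],None,fx=4,fy=4,interpolation=2)[:190]
b=cv2.copyMakeBorder(b,0,0,0,600-b.shape[1],0)
cv2.imwrite('pics/z3.png',np.vstack([a,b])[:,:,::-1])
E
```

```text
[ 0.13  0.11 -0.08] roll -0.14 now [ 0.5785 -0.1776  0.0692] yaw -6.24 F [-0.9 -0.1 -1.5] W [-0.09 -0.07 -0.05] op 0.0275 gf 24.95916938991286 t 3.7
```

View pics/z3.png

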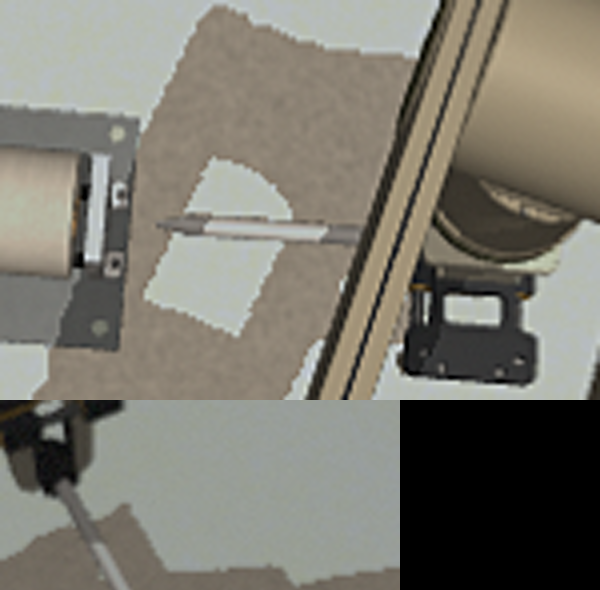

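The nose is at about (289,205.6) in the top view, just short of the plate's mouth. I'll compare this with the prediction.

```bash
python3 - <<'E'
from h import *; import pickle
T=pickle.load(open('top0.pkl','rb'));S=pickle.load(open('scene0.pkl','rb'))
s=read_state(); k=s['tool_pos']+[0,0,.0091]; a=np.radians(-6.2)
for p in(0,3.3,5):
    t=k+.174*np.array([-np.sin(a)*np.cos(np.radians(p)),np.cos(a)*np.cos(np.radians(p)),-np.sin(np.radians(p))]); print(p,t.round(4),proj(T,t).round(1),proj(S,t).round(1))
for z in (.066,.07):
  u=np.array([-np.sin(a),np.cos(a),0]); m=np.array([.6086,.0930,z])
  for d in(-.097,-.067): print(z,d,proj(T,m+u*d).round(1))
im=cv2.imread('pics/s2.png'); cv2.imwrite('pics/z4.png',np.hstack([cv2.resize(im[170:230,250:330],None,fx=5,fy=5,interpolation=2)]))
E
```

```text
0 [ 0.5977 -0.0045  0.0787] [289. 204.] [269.2 213.2]
3.3 [ 0.5976 -0.0048  0.0687] [289.1 204.8] [269.2 215.1]
5 [ 0.5976 -0.0052  0.0636] [289.3 205.2] [269.2 216. ]
0.066 -0.097 [288.5 204.8]
0.066 -0.067 [276.2 203.8]
0.07 -0.097 [288.5 204.5]
0.07 -0.067 [276.1 203.5]
```

View pics/z4.png

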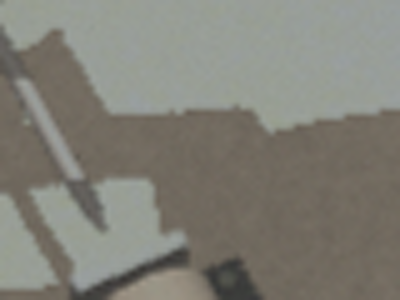

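Nose at about (270.4,215.6) in the scene view, which agrees with the prediction within 1 px. Now I'll approach.

Request:
play_rows(targets=[0.5,0.1,0,0,1.2,0.1,0,0,1.9,0.1,0,0,2.3,0.1,0,0,2.5,0.1,0,0,2.6,0.1,0,0,2.6,0.1,0,0])

```text
t: 4.38
tool_pos: [0.5836, -0.1503, 0.0697]
orientation: [2.337, 2.1, 0.0]
force: [-0.0, -0.1, -1.7]
opening: 0.0278
gripper_force: 25.0
```

Request:
play_rows(targets=[0.15,0,0,0,0.3,0,0,0,0.45,0,0,0,0.6,0,0,0,0.7,0,0,0,0.8,0,0,0])

```text
t: 4.88
tool_pos: [0.5844, -0.1427, 0.0696]
orientation: [-2.337, -2.099, -0.0]
force: [-0.2, -0.9, -0.2]
opening: 0.0278
gripper_force: 25.0
```

```bash
python3 d.py - - - -6.1
```

```text
[0. 0. 0.] roll -0.05 now [ 0.5844 -0.1427  0.0696] yaw -6.15 F [-0.2 -0.9 -0.2] W [-0.06 -0.04 -0.02] op 0.0278 gf 24.959225580096245 t 4.88
```

Request:
play_rows(targets=[0.1,0,0,0,0.2,0,0,0,0.3,0,0,0,0.4,0,0,0,0.5,0,0,0,0.6,0,0,0])

```text
t: 5.38
tool_pos: [0.585, -0.1367, 0.0696]
orientation: [-2.337, -2.099, -0.0]
force: [-0.4, -1.3, 0.5]
opening: 0.0277
gripper_force: 25.0
```

Request:
play_rows(targets=[0.1,0,0,0,0.2,0,0,0,0.3,0,0,0,0.4,0,0,0])

```text
t: 5.72
tool_pos: [0.5854, -0.1327, 0.0696]
orientation: [-2.337, -2.099, 0.0]
force: [-0.1, -0.5, -0.5]
opening: 0.0278
gripper_force: 25.0
```

```bash
python3 d.py - - - -6.1
```

```text
[0. 0. 0.] roll -0.04 now [ 0.5854 -0.1327  0.0696] yaw -6.14 F [-0.1 -0.5 -0.5] W [-0.02 -0.08  0.02] op 0.0278 gf 24.959231415996328 t 5.72
```

Request:
play_rows(targets=[0.1,0,0,0,0.2,0,0,0,0.3,0,0,0,0.4,0,0,0])

```text
t: 6.05
tool_pos: [0.5859, -0.1288, 0.0697]
orientation: [2.337, 2.099, -0.0]
force: [0.9, -0.5, -1.0]
opening: 0.028
gripper_force: 25.0
```

Request:
play_rows(targets=[0.1,0,0,0,0.2,0,0,0,0.3,0,0,0,0.4,0,0,0])

```text
t: 6.38
tool_pos: [0.5863, -0.1248, 0.0696]
orientation: [2.337, 2.099, -0.0]
force: [0.8, -1.0, -0.9]
opening: 0.0279
gripper_force: 25.0
```

```bash
python3 d.py - - - -6.1
```

```text
[0. 0. 0.] roll -0.04 now [ 0.5863 -0.1248  0.0696] yaw -6.14 F [ 0.8 -1.  -0.9] W [-0.18 -0.12  0.01] op 0.0279 gf 24.955560617381707 t 6.38
```

Request:
play_rows(targets=[0,0,0.1,0,0,0,0.2,0,0,0,0.3,0,0,0,0.3,0])

```text
t: 6.72
tool_pos: [0.5863, -0.1249, 0.0665]
orientation: [-2.337, -2.099, -0.0]
force: [1.0, -0.2, -0.6]
opening: 0.0276
gripper_force: 25.0
```

```bash
python3 d.py - - - -6.1
```

```text
[0. 0. 0.] roll -0.05 now [ 0.5863 -0.1249  0.0665] yaw -6.15 F [ 1.  -0.2 -0.6] W [ 0.05 -0.13 -0.03] op 0.0276 gf 24.95435538003221 t 6.72
```

Request:
play_rows(targets=[0,0,0.1,0,0,0,0.2,0,0,0,0.3,0,0,0,0.3,0])

```text
t: 7.05
tool_pos: [0.5862, -0.1249, 0.0634]
orientation: [-2.337, -2.099, 0.0]
force: [-0.6, -0.6, -0.2]
opening: 0.0278
gripper_force: 25.0
```

```bash
python3 d.py - - - -6.1
```

```text
[0. 0. 0.] roll -0.05 now [ 0.5862 -0.1249  0.0634] yaw -6.15 F [-0.6 -0.6 -0.2] W [ 0.06 -0.08  0.06] op 0.0278 gf 24.98670279281214 t 7.05
```

Request:
play_rows(targets=[0,0,0.1,0,0,0,0.2,0,0,0,0.3,0,0,0,0.4,0,0,0,0.4,0])

```text
t: 7.47
tool_pos: [0.5861, -0.1249, 0.0593]
orientation: [-2.337, -2.099, 0.0]
force: [-1.2, -0.3, 0.1]
opening: 0.0279
gripper_force: 25.0
```

```bash
python3 d.py - - - -6.1;  python3 - <<'E'
from h import *
s,im2=cam('scene'); cv2.imwrite('pics/s5.png',im2[:,:,::-1])
c,im=cam('top'); cv2.imwrite('pics/t5.png',im[:,:,::-1])
cv2.imwrite('pics/z5.png',np.hstack([cv2.resize(im2[160:240,235:315],None,fx=5,fy=5,interpolation=2),cv2.resize(im[160:240,250:330],None,fx=5,fy=5,interpolation=2)])[:,:,::-1])
E
```

```text
[0. 0. 0.] roll -0.05 now [ 0.5861 -0.1249  0.0593] yaw -6.15 F [-1.2 -0.3  0.1] W [ 0.08 -0.05  0.02] op 0.0279 gf 24.99490318237804 t 7.47
```

View pics/z5.png

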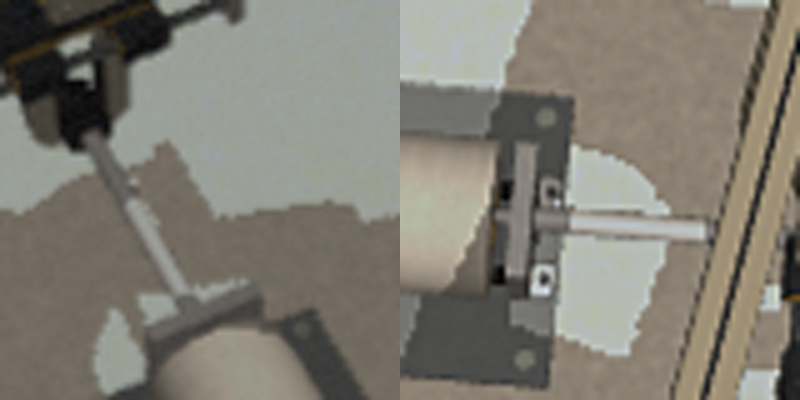

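The spindle is through the near plate and close to level. I'll grip harder and slide on.

Request:
play_rows(targets=[0,0,0,0,0,0,0,0,0.1,0,0,0,0.2,0,0,0,0.3,0,0,0,0.4,0,0,0,0.5,0,0,0,0.6,0,0,0], grip_force=45)

```text
t: 8.23
tool_pos: [0.587, -0.1188, 0.0597]
orientation: [2.337, 2.099, -0.0]
force: [-1.0, -1.0, 0.4]
opening: 0.0277
gripper_force: 45.0
```

Request:
play_rows(targets=[0.1,0,0,0,0.2,0,0,0,0.3,0,0,0,0.4,0,0,0,0.5,0,0,0,0.6,0,0,0])

```text
t: 8.73
tool_pos: [0.5876, -0.1129, 0.0597]
orientation: [2.337, 2.099, -0.0]
force: [-1.4, -1.0, -0.2]
opening: 0.0277
gripper_force: 45.0
```

```bash
python3 d.py - - - -6.1
```

```text
[0. 0. 0.] roll -0.05 now [ 0.5876 -0.1129  0.0597] yaw -6.15 F [-1.4 -1.  -0.2] W [-0.13  0.08  0.1 ] op 0.0277 gf 45.005901348777115 t 8.73
```

Request:
play_rows(targets=[0.1,-0.03,0,0,0.2,-0.03,0,0,0.3,-0.03,0,0,0.4,-0.03,0,0,0.5,-0.03,0,0,0.6,-0.03,0,0])

```text
t: 9.23
tool_pos: [0.588, -0.1068, 0.0597]
orientation: [-2.337, -2.099, -0.0]
force: [-1.6, -0.5, 0.9]
opening: 0.0274
gripper_force: 45.0
```

```bash
python3 d.py - - - -6.1
```

```text
[0. 0. 0.] roll -0.04 now [ 0.588  -0.1068  0.0597] yaw -6.14 F [-1.6 -0.5  0.9] W [-0.18  0.03  0.09] op 0.0274 gf 44.99610916245729 t 9.23
```

Request:
play_rows(targets=[0.1,0,0,0,0.2,0,0,0,0.3,0,0,0,0.4,0,0,0,0.5,0,0,0,0.6,0,0,0])

```text
t: 9.73
tool_pos: [0.5886, -0.1009, 0.0597]
orientation: [2.337, 2.099, 0.0]
force: [-0.3, -1.6, 0.1]
opening: 0.0275
gripper_force: 45.0
```

```bash
python3 d.py - - - -6.1
```

```text
[0. 0. 0.] roll -0.04 now [ 0.5886 -0.1009  0.0597] yaw -6.14 F [-0.3 -1.6  0.1] W [-0.13  0.08  0.13] op 0.0275 gf 44.99667519237846 t 9.73
```

Request:
play_rows(targets=[0.1,-0.03,0,0,0.2,-0.03,0,0,0.3,-0.03,0,0,0.4,-0.03,0,0,0.5,-0.03,0,0,0.6,-0.03,0,0,0.7,-0.03,0,0,0.8,-0.03,0,0])

```text
t: 10.4
tool_pos: [0.5891, -0.0929, 0.0597]
orientation: [2.337, 2.099, 0.0]
force: [1.1, -1.5, 1.2]
opening: 0.0274
gripper_force: 45.0
```

```bash
python3 d.py - - - -6.1
```

```text
[0. 0. 0.] roll -0.05 now [ 0.5891 -0.0929  0.0597] yaw -6.15 F [ 1.1 -1.5  1.2] W [-0.23 -0.08  0.02] op 0.0274 gf 44.98967635910958 t 10.4
```

Request:
play_rows(targets=[0.1,0,0,0,0.2,0,0,0,0.3,0,0,0,0.4,0,0,0,0.5,0,0,0,0.6,0,0,0,0.7,0,0,0,0.8,0,0,0])

```text
t: 11.07
tool_pos: [0.59, -0.085, 0.0597]
orientation: [2.337, 2.099, -0.0]
force: [0.2, -1.7, 1.0]
opening: 0.0273
gripper_force: 45.0
```

```bash
python3 d.py - - - -6.1
```

```text
[0. 0. 0.] roll -0.04 now [ 0.59   -0.085   0.0597] yaw -6.14 F [ 0.2 -1.7  1. ] W [-0.22 -0.06  0.02] op 0.0273 gf 44.99020296614617 t 11.07
```

Request:
play_rows(targets=[0.1,0,0,0,0.2,0,0,0,0.3,0,0,0,0.4,0,0,0,0.5,0,0,0,0.6,0,0,0,0.7,0,0,0,0.8,0,0,0])

```text
t: 11.73
tool_pos: [0.5909, -0.077, 0.0597]
orientation: [2.337, 2.099, 0.0]
force: [-0.9, -1.0, 1.1]
opening: 0.0272
gripper_force: 45.0
```

```bash
python3 d.py - - - -6.1
```

```text
[0. 0. 0.] roll -0.04 now [ 0.5909 -0.077   0.0597] yaw -6.14 F [-0.9 -1.   1.1] W [-0.22  0.02  0.  ] op 0.0272 gf 44.99144551344216 t 11.73
```

Request:
play_rows(targets=[0.1,0,0,0,0.2,0,0,0,0.3,0,0,0,0.4,0,0,0,0.5,0,0,0,0.6,0,0,0,0.7,0,0,0,0.8,0,0,0])

```text
t: 12.4
tool_pos: [0.5917, -0.069, 0.0596]
orientation: [-2.337, -2.099, 0.0]
force: [-0.1, -2.9, 1.6]
opening: 0.0278
gripper_force: 45.0
```

```bash
python3 d.py - - - -6.1; python3 - <<'E'
from h import *
s,im2=cam('scene'); cv2.imwrite('pics/s6.png',im2[:,:,::-1])
c,im=cam('top'); cv2.imwrite('pics/t6.png',im[:,:,::-1])
cv2.imwrite('pics/z6.png',np.hstack([cv2.resize(im2[212:292,245:325],None,fx=5,fy=5,interpolation=2),cv2.resize(im[160:240,210:290],None,fx=5,fy=5,interpolation=2)])[:,:,::-1])
E
```

```text
[0. 0. 0.] roll -0.04 now [ 0.5917 -0.069   0.0596] yaw -6.14 F [-0.1 -2.9  1.6] W [-0.26  0.04 -0.01] op 0.0278 gf 44.993145586922765 t 12.4
```

View pics/z6.png

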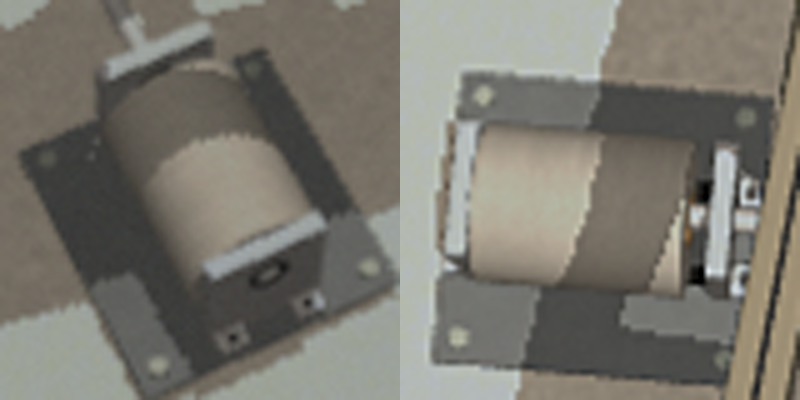

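Nothing looks wrong: the roll stays between the plates and the far bore is clear at about (298,266) in the scene view. I'll continue with a firmer grip.

Request:
play_rows(targets=[0,0,0,0,0.1,0,0,0,0.2,0,0,0,0.3,0,0,0,0.4,0,0,0,0.5,0,0,0,0.6,0,0,0,0.7,0,0,0], grip_force=60)

```text
t: 13.17
tool_pos: [0.5924, -0.0621, 0.0597]
orientation: [2.337, 2.099, -0.0]
force: [-2.2, -2.8, 1.8]
opening: 0.0276
gripper_force: 60.0
```

```bash
python3 d.py - - - -6.1
```

```text
[0. 0. 0.] roll -0.04 now [ 0.5924 -0.0621  0.0597] yaw -6.14 F [-2.2 -2.8  1.8] W [-0.4   0.09  0.06] op 0.0276 gf 59.99537735246122 t 13.17
```

Request:
play_rows(targets=[0.1,0,0,0,0.2,0,0,0,0.3,0,0,0,0.4,0,0,0,0.5,0,0,0,0.6,0,0,0,0.7,0,0,0,0.8,0,0,0])

```text
t: 13.83
tool_pos: [0.5933, -0.0542, 0.0597]
orientation: [2.337, 2.099, -0.0]
force: [-2.0, -3.3, 2.5]
opening: 0.0275
gripper_force: 60.0
```

```bash
python3 d.py - - - -6.1
```

```text
[0. 0. 0.] roll -0.05 now [ 0.5933 -0.0542  0.0597] yaw -6.15 F [-2.  -3.3  2.5] W [-0.52  0.17  0.06] op 0.0275 gf 59.998680325224996 t 13.83
```

Request:
play_rows(targets=[0,-0.02,-0.03,0,0,-0.04,-0.05,0,0,-0.04,-0.05,0])

```text
t: 14.08
tool_pos: [0.593, -0.0539, 0.0601]
orientation: [-2.337, -2.099, -0.001]
force: [-0.2, -0.7, 1.1]
opening: 0.0275
gripper_force: 60.0
```

```bash
python3 d.py - - - -6.1
```

```text
[0. 0. 0.] roll -0.05 now [ 0.593  -0.0539  0.0601] yaw -6.15 F [-0.2 -0.7  1.1] W [-0.27 -0.2  -0.05] op 0.0275 gf 59.986294247210026 t 14.08
```

Request:
play_rows(targets=[0.1,0,0,0,0.2,0,0,0,0.3,0,0,0,0.4,0,0,0,0.5,0,0,0,0.6,0,0,0,0.7,0,0,0,0.8,0,0,0])

```text
t: 14.75
tool_pos: [0.5937, -0.0461, 0.0601]
orientation: [-2.337, -2.099, -0.0]
force: [0.2, -1.5, -0.2]
opening: 0.0268
gripper_force: 60.0
```

```bash
python3 d.py - - - -6.1
```

```text
[0. 0. 0.] roll -0.04 now [ 0.5937 -0.0461  0.0601] yaw -6.14 F [ 0.2 -1.5 -0.2] W [-0.37 -0.18 -0.03] op 0.0268 gf 59.98613775707781 t 14.75
```

Request:
play_rows(targets=[0.1,0,0,0,0.2,0,0,0,0.3,0,0,0,0.4,0,0,0,0.5,0,0,0,0.6,0,0,0,0.7,0,0,0,0.8,0,0,0])

```text
t: 15.42
tool_pos: [0.5945, -0.0381, 0.0601]
orientation: [-2.337, -2.099, 0.0]
force: [0.5, -1.9, -0.1]
opening: 0.0271
gripper_force: 60.0
```

```bash
python3 d.py - - - -6.1
```

```text
[0. 0. 0.] roll -0.04 now [ 0.5945 -0.0381  0.0601] yaw -6.14 F [ 0.5 -1.9 -0.1] W [-0.36 -0.18 -0.06] op 0.0271 gf 59.98571022413671 t 15.42
```

Request:
play_rows(targets=[0.1,0,0,0,0.2,0,0,0,0.3,0,0,0,0.4,0,0,0,0.5,0,0,0,0.6,0,0,0,0.7,0,0,0,0.8,0,0,0])

```text
t: 16.08
tool_pos: [0.5954, -0.0302, 0.06]
orientation: [-2.337, -2.099, 0.0]
force: [0.7, -1.2, -0.6]
opening: 0.0275
gripper_force: 60.0
```

```bash
python3 d.py - - - -6.1
```

```text
[0. 0. 0.] roll -0.04 now [ 0.5954 -0.0302  0.06  ] yaw -6.14 F [ 0.7 -1.2 -0.6] W [-0.39 -0.12 -0.08] op 0.0275 gf 59.98617684468627 t 16.08
```

Request:
play_rows(targets=[0.1,0,0,0,0.2,0,0,0,0.3,0,0,0,0.4,0,0,0,0.5,0,0,0])

```text
t: 16.5
tool_pos: [0.5959, -0.0252, 0.06]
orientation: [-2.337, -2.099, 0.0]
force: [-0.1, -0.3, -1.4]
opening: 0.0271
gripper_force: 60.0
```

Request:
play_rows(targets=[0.05,0,0,0,0.1,0,0,0,0.15,0,0,0,0.2,0,0,0,0.25,0,0,0,0.3,0,0,0])

```text
t: 17.0
tool_pos: [0.5962, -0.0223, 0.06]
orientation: [-2.337, -2.099, 0.0]
force: [0.2, 0.3, -1.8]
opening: 0.0274
gripper_force: 60.0
```

Request:
play_rows(targets=[0.05,0,0,0,0.1,0,0,0,0.15,0,0,0,0.2,0,0,0])

```text
t: 17.33
tool_pos: [0.5965, -0.0203, 0.0601]
orientation: [-2.337, -2.099, 0.0]
force: [-0.2, -1.0, -2.1]
opening: 0.0272
gripper_force: 60.0
```

```bash
python3 d.py - - - -6.1
```

```text
[0. 0. 0.] roll -0.04 now [ 0.5965 -0.0203  0.0601] yaw -6.14 F [-0.2 -1.  -2.1] W [-0.27 -0.02 -0.01] op 0.0272 gf 59.98730756342411 t 17.33
```

Request:
play_rows(targets=[0.05,0,0,0,0.1,0,0,0,0.15,0,0,0,0.2,0,0,0,0.25,0,0,0,0.3,0,0,0])

```text
t: 17.83
tool_pos: [0.5968, -0.0174, 0.0601]
orientation: [-2.337, -2.099, 0.0]
force: [0.3, -1.0, -3.6]
opening: 0.0274
gripper_force: 60.0
```

Request:
play_rows(targets=[0.05,0,0,0,0.1,0,0,0,0.15,0,0,0,0.2,0,0,0,0.25,0,0,0,0.3,0,0,0])

```text
t: 18.33
tool_pos: [0.5973, -0.0145, 0.0602]
orientation: [2.337, 2.099, -0.0]
force: [-0.8, -2.7, -2.6]
opening: 0.0275
gripper_force: 60.0
```

```bash
python3 d.py - - - -6.1
```

```text
[0. 0. 0.] roll -0.05 now [ 0.5973 -0.0145  0.0602] yaw -6.15 F [-0.8 -2.7 -2.6] W [-0.56 -0.06 -0.08] op 0.0275 gf 59.98509479686618 t 18.33
```

Request:
play_rows(targets=[0.05,0,0.02,0,0.1,0,0.02,0,0.15,0,0.02,0,0.2,0,0.02,0,0.25,0,0.02,0,0.3,0,0.02,0])

```text
t: 18.83
tool_pos: [0.5976, -0.0114, 0.06]
orientation: [2.337, 2.099, 0.0]
force: [1.8, -3.4, -1.5]
opening: 0.0271
gripper_force: 60.0
```

```bash
python3 d.py - - - -6.1
```

```text
[0. 0. 0.] roll -0.05 now [ 0.5976 -0.0114  0.06  ] yaw -6.15 F [ 1.8 -3.4 -1.5] W [-0.49 -0.13 -0.09] op 0.0271 gf 59.985677003860474 t 18.83
```

Request:
play_rows(targets=[0.05,0,0,0,0.1,0,0,0,0.15,0,0,0,0.2,0,0,0,0.25,0,0,0,0.3,0,0,0])

```text
t: 19.33
tool_pos: [0.5979, -0.0084, 0.06]
orientation: [2.337, 2.099, 0.0]
force: [0.3, -1.8, -2.0]
opening: 0.0275
gripper_force: 60.0
```

```bash
python3 d.py - - - -6.1
```

```text
[0. 0. 0.] roll -0.05 now [ 0.5979 -0.0084  0.06  ] yaw -6.15 F [ 0.3 -1.8 -2. ] W [-0.54 -0.09 -0.08] op 0.0275 gf 59.987316001206636 t 19.33
```

Request:
play_rows(targets=[0,0,0,0,0,0,0,0,0.05,0,0,0,0.1,0,0,0,0.15,0,0,0,0.2,0,0,0,0.25,0,0,0,0.3,0,0,0], grip_force=25)

```text
t: 20.0
tool_pos: [0.5982, -0.0055, 0.06]
orientation: [2.337, 2.099, 0.0]
force: [0.8, -2.9, -1.2]
opening: 0.0279
gripper_force: 25.0
```

```bash
python3 d.py - - - -6.1
```

```text
[0. 0. 0.] roll -0.05 now [ 0.5982 -0.0055  0.06  ] yaw -6.15 F [ 0.8 -2.9 -1.2] W [-0.51 -0.22 -0.18] op 0.0279 gf 24.99015930457972 t 20.0
```

Request:
play_rows(targets=[0.05,0,0,0,0.1,0,0,0,0.15,0,0,0,0.2,0,0,0])

```text
t: 20.33
tool_pos: [0.5984, -0.0033, 0.0599]
orientation: [-2.337, -2.099, -0.0]
force: [0.4, -2.8, -2.6]
opening: 0.0275
gripper_force: 25.0
```

```bash
python3 d.py - - - -6.1
```

```text
[0. 0. 0.] roll -0.05 now [ 0.5984 -0.0033  0.0599] yaw -6.15 F [ 0.4 -2.8 -2.6] W [-0.42 -0.21 -0.27] op 0.0275 gf 24.9938475235831 t 20.33
```

Request:
play_rows(targets=[0,0,0,0.2,0,0,0,0.2,0.05,0,0,0.2,0.1,0,0,0.2,0.15,0,0,0.2,0.2,0,0,0.2])

```text
t: 20.83
tool_pos: [0.5985, -0.0015, 0.0599]
orientation: [-2.341, -2.095, 0.0]
force: [-0.2, -2.7, -2.2]
opening: 0.0276
gripper_force: 25.0
```

```bash
python3 d.py - - - -6.1
```

```text
[0. 0. 0.] roll -0.25 now [ 0.5985 -0.0015  0.0599] yaw -6.35 F [-0.2 -2.7 -2.2] W [-0.36 -0.09 -0.12] op 0.0276 gf 24.98630475020036 t 20.83
```

Request:
play_rows(targets=[0.05,0,0,0.1,0.1,0,0,0.1,0.15,0,0,0.1,0.2,0,0,0.1,0.25,0,0,0.1,0.3,0,0,0.1])

```text
t: 21.33
tool_pos: [0.5988, 0.0015, 0.0598]
orientation: [-2.343, -2.093, 0.0]
force: [-0.5, -2.5, -2.4]
opening: 0.0278
gripper_force: 25.0
```

```bash
python3 d.py - - - -6.1
```

```text
[0. 0. 0.] roll -0.34 now [0.5988 0.0015 0.0598] yaw -6.44 F [-0.5 -2.5 -2.4] W [-0.33 -0.01 -0.02] op 0.0278 gf 24.98688942985609 t 21.33
```

Request:
play_rows(targets=[0.05,0,0,0,0.1,0,0,0,0.15,0,0,0,0.2,0,0,0,0.25,0,0,0,0.3,0,0,0])

```text
t: 21.83
tool_pos: [0.5991, 0.0045, 0.0598]
orientation: [-2.343, -2.093, 0.0]
force: [-0.9, -3.0, -2.5]
opening: 0.0279
gripper_force: 25.0
```

```bash
python3 d.py - - - -6.1
```

```text
[0. 0. 0.] roll -0.34 now [0.5991 0.0045 0.0598] yaw -6.44 F [-0.9 -3.  -2.5] W [-0.33  0.02 -0.06] op 0.0279 gf 24.98688286403194 t 21.83
```

Request:
play_rows(targets=[0.05,0,0,0,0.1,0,0,0,0.15,0,0,0,0.2,0,0,0,0.25,0,0,0,0.3,0,0,0], grip_force=40)

```text
t: 22.33
tool_pos: [0.5995, 0.0075, 0.0598]
orientation: [-2.343, -2.093, 0.0]
force: [-0.6, -2.5, -2.3]
opening: 0.0276
gripper_force: 40.0
```

Request:
play_rows(targets=[0.05,0,0,0,0.1,0,0,0,0.15,0,0,0,0.15,0,0,0])

```text
t: 22.67
tool_pos: [0.5996, 0.0088, 0.0598]
orientation: [2.343, 2.093, -0.001]
force: [-1.6, -4.1, -3.7]
opening: 0.0276
gripper_force: 40.0
```

```bash
python3 d.py - - - -6.1
```

```text
[0. 0. 0.] roll -0.34 now [0.5996 0.0088 0.0598] yaw -6.44 F [-1.6 -4.1 -3.7] W [-0.66  0.18 -0.07] op 0.0276 gf 39.98622881015763 t 22.67
```

Request:
play_rows(targets=[0.02,0,0,0,0.04,0,0,0,0.04,0,0,0])

```text
t: 22.92
tool_pos: [0.5996, 0.0088, 0.0598]
orientation: [2.343, 2.093, -0.001]
force: [-1.6, -5.4, -3.0]
opening: 0.0278
gripper_force: 40.0
```

Request:
play_rows(targets=[0.02,0,0,0,0.04,0,0,0,0.04,0,0,0])

```text
t: 23.17
tool_pos: [0.5996, 0.0088, 0.0598]
orientation: [2.343, 2.092, -0.002]
force: [-3.1, -7.6, -3.6]
opening: 0.0275
gripper_force: 40.0
```

Request:
play_rows(targets=[0.03,0,0,0,0.06,0,0,0,0.06,0,0,0])

```text
t: 23.42
tool_pos: [0.5996, 0.0088, 0.0598]
orientation: [2.342, 2.092, -0.003]
force: [-3.3, -10.4, -3.3]
opening: 0.0277
gripper_force: 40.0
```

```bash
python3 d.py - - - -6.1;  python3 - <<'E'
from h import *
s,im2=cam('scene'); cv2.imwrite('pics/s7.png',im2[:,:,::-1])
c,im=cam('top'); cv2.imwrite('pics/t7.png',im[:,:,::-1])
cv2.imwrite('pics/z7.png',np.hstack([cv2.resize(im2[205:285,245:325],None,fx=5,fy=5,interpolation=2),cv2.resize(im[165:245,210:290],None,fx=5,fy=5,interpolation=2)])[:,:,::-1])
E
```

```text
[0. 0. 0.] roll -0.37 now [0.5996 0.0088 0.0598] yaw -6.47 F [ -3.3 -10.4  -3.3] W [-1.63  0.35 -0.04] op 0.0277 gf 39.987487331964076 t 23.42
```

View pics/z7.png

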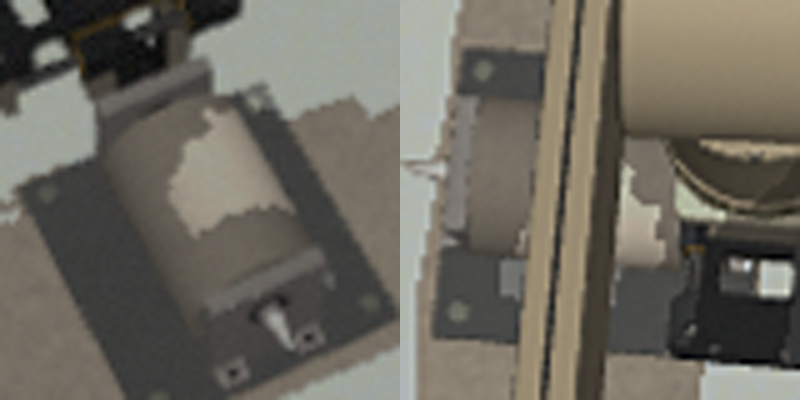

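The nose stands out of the far bore at about (303,274.6) in the scene view and (210,198) in the top view. I'll finish the push and check the nose position.

Request:
play_rows(targets=[0.03,0,0,0,0.05,0,0,0,0.05,0,0,0,0.05,0,0,0])

```text
t: 23.85
tool_pos: [0.5996, 0.0089, 0.0598]
orientation: [2.342, 2.091, -0.004]
force: [-3.2, -13.1, -3.0]
opening: 0.0274
gripper_force: 40.0
```

```bash
python3 d.py - - - -6.1; python3 - <<'E'
from h import *; import pickle
T=pickle.load(open('top0.pkl','rb'));S=pickle.load(open('scene0.pkl','rb'))
a=np.radians(-6.3);u=np.array([-np.sin(a),np.cos(a),0]); m=np.array([.6086,.0930,.068])
for d in(.085,.088,.091): print(d,proj(T,m+u*d).round(1),proj(S,m+u*d).round(1))
E
```

```text
[0. 0. 0.] roll -0.38 now [0.5996 0.0089 0.0598] yaw -6.48 F [ -3.2 -13.1  -3. ] W [-1.93  0.38 -0.02] op 0.0274 gf 39.98810010496527 t 23.85
0.085 [213.7 198.4] [301.3 272. ]
0.088 [212.5 198.3] [301.9 273. ]
0.091 [211.3 198.2] [302.4 274. ]
```

Request:
play_rows(targets=[-0.05,0,0,0,-0.1,0,0,0,-0.15,0,0,0,-0.15,0,0,0])

```text
t: 24.18
tool_pos: [0.5996, 0.0088, 0.0598]
orientation: [2.343, 2.093, -0.001]
force: [-2.1, -6.5, -4.5]
opening: 0.0278
gripper_force: 40.0
```

Request:
play_rows(targets=[0,0,0,0,0,0,0,0,0,0,0,0,0,0,0,0,0,0,0,0], grip=5)

```text
t: 24.6
tool_pos: [0.6002, 0.0097, 0.0604]
orientation: [2.342, 2.093, 0.001]
force: [0.3, 0.5, -0.1]
opening: 0.0497
gripper_force: 0.0
```

```bash
python3 d.py - - - -6.1
```

```text
[0. 0. 0.] roll -0.33 now [0.6002 0.0097 0.0604] yaw -6.43 F [ 0.3  0.5 -0.1] W [-0.05 -0.05  0.02] op 0.0497 gf 0.0 t 24.6
```

Released with no residual force. I'll retreat straight up and take a last look.

Request:
play_rows(targets=[0,0,-1,0,0,0,-3,0,0,0,-5.5,0,-2,0,-8,0,-5,0,-10,0,-8,0,-11,0,-11,0,-11,0,-12,0,-11,0])

```text
t: 25.27
tool_pos: [0.5868, -0.1137, 0.1725]
orientation: [2.342, 2.088, 0.002]
force: [-0.0, -0.2, -0.5]
opening: 0.0502
gripper_force: 0.0
```

Request:
play_rows(targets=[-3,-3,0,0,-6,-6,0,0,-9,-9,0,0,-10,-10,0,0,-10,-10,0,0])

```text
t: 25.68
tool_pos: [0.4733, -0.1998, 0.1702]
orientation: [-2.346, -2.089, 0.001]
force: [-0.2, -0.7, 0.4]
opening: 0.0499
gripper_force: 0.0
```

```bash
python3 - <<'E'
from h import *
s,im2=cam('scene'); c,im=cam('top')
cv2.imwrite('pics/z8.png',np.hstack([cv2.resize(im2[205:285,245:325],None,fx=5,fy=5,interpolation=2),cv2.resize(im[165:245,215:295],None,fx=5,fy=5,interpolation=2)])[:,:,::-1])
E
```

```text
(no output)
```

View pics/z8.png

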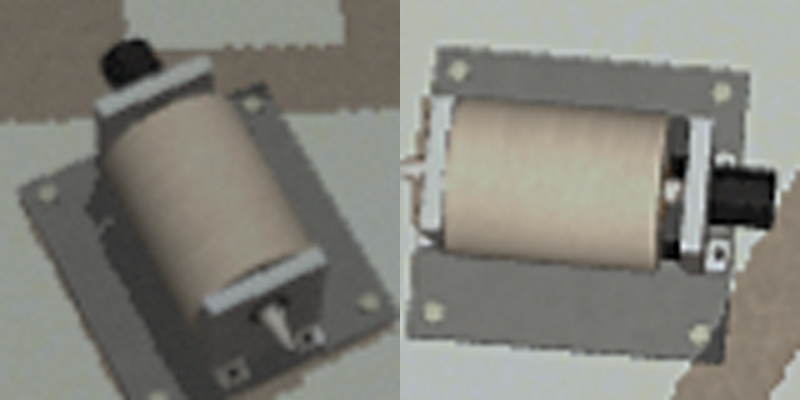

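The knob sits flush on the near plate at about (355,204) in the top view. The nose protrudes from the far plate at about (303,274) in the scene view, and the roll hangs between the plates.

```bash
python3 -c "
from plant import workorder
print(workorder.close_job())"
```

```text
the job is handed in; nothing more can be done
None
```

The label roll hangs on the spindle in its stand, with the knob seated by a push of about 13 N at the wrist. Sliding forces read under 5 N at the wrist, though contact forces inside the stand weren't measured directly. I let go, moved the arm clear and handed the job in at about 26 s.

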